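Tip the brass nuts from the sorting tray into the parts bin

ROBOT

A 6-joint arm with a two-finger parallel gripper is mounted at the origin on the work surface. World frame = base frame: x ahead of the robot, y to its left, z up, the work surface at z = 0. Lengths are in m, angles in degrees, forces in N, time in s.
With the tool pointing down it reaches from about 0.425 to 1.125 m from the base axis. Payload 14.9 kg.
Tool frame: the origin (TCP) lies midway between the tips of the shut fingers; the grasp point (between the pads) lies 19 mm behind it; z points along the fingers, y is the line along which they close (so a half turn about z gives the same grasp; the last joint's range is limited). The gripper opens to 91 mm and grips with 3 to 60 N. Pads are 32 mm wide; open, the fingers measure 118 mm over their backs; the gripper's body (76 mm by 178 mm) begins 60 mm behind the grasp point.
Start: joints at [74.124, 21.709, 99.362, -0, 58.929, -1.908], TCP at [0.169, 0.679, 0.178] pointing down, gripper open.
Joint ranges: [-158.91, 158.91], [-42.39, 125.64], [0.06, 152.35], [-60.88, 240.88], [17.5, 164.5], [-176.32, 176.32]. Speed limits (degrees/s): [108.29, 108.29, 136.94, 180, 180, 180].

INTERFACE

Orientations are given as a 3x3 rotation matrix whose columns are the frame's x, y, z axes.
In Python, from station import get_state, cams, ticket, spotter gives the robot as it stands. The module is installed in compiled form; this text tells all that it offers.
- The arm moves only by the tool step_arm, never from a script. Its argument "moves" is a list of rows, each a list of 7 numbers: the opening, from -1 (shut) to 1 (fully open), then the shift along the tool's x, y, z in m, then the turn, a rotation vector about the tool's x, y, z in rad. In form: [[jaw, dx, dy, dz, rx, ry, rz], ...]. A call has 1 to 10 rows; each row is the pose to reach, as a shift and turn from the pose commanded when the call began, along the tool's axes at that moment; what a row does not reach only later rows make up. A row lasts 1/8 s, in which the tool goes at most 62.5 mm and 10.7 degrees, less where a joint would pass 70% of its speed; a pose out of reach is approached as far as the arm can. A call with a gripper value outside its range is refused whole. The fingers move at their own pace and stop on an object; "grip_force" is the grip in N (left out, the last holds). Time passes only in rows, so rows that repeat a pose let the fingers close. It gives the time, the measured TCP pose, the force, the opening and the grip force at its end, in the units of the state.
- get_state(): the state, without advancing time (a new reading comes with each control period).
- cams.capture(name): name is "scene" or "top" or "wrist"; returns a dict with "color" (420x560x3 uint8, red, green, blue), "z_map" (420x560 float32, m along the optical axis (not along the pixel's ray), 0 where there is no reading), "K" (3x3 intrinsics, pixels), "rvec" (rotation vector, rad) and "tvec" (3), from world to camera coordinates, as OpenCV has them; the wrist camera has in their place "hand_eye" (4x4, takes a point from camera to tool coordinates, whose origin is the TCP and whose axes are the flange's). Camera axes: x right, y down, z forward; pixel columns grow to the right and rows downward; lengths in m; the calibration is good to about 2 mm. A picture is of the moment at which its call begins: read the wrist's pose just before it.
- ticket.finish_job(): hands the job in; it is judged then, once.
Trained networks look in the newest picture that a camera, given by its name, has taken for a name from the list of things; names that differ only in an ending like _2 or _b are one class to them, and where a whole thing is asked for, a point or a joint stands for the part that bears it (a point fixed in the world has none). Each returns a list of dicts, best first, with "score" (0 to 1); they miss things now and then, are a little off and sometimes report something else, mostly with a low value. They report only what shows in the picture. A call takes as long as a camera call. They do not tell look-alikes from the thing itself.
- spotter.search_frame(query, camera): "extent" ([left, top, width, height] in pixels, round what is visible of it).
- spotter.masks_of(query, camera): "mask" (420x560 bool, what is visible of it) and "extent" ([left, top, width, height] in pixels, round what is visible of it).
- spotter.pinpoint(query, camera): "uv" ([column, row] in pixels: a listed point, or the origin of a listed thing).
The state is a dict: "time": time; "qpos": joint angles; "joint_vel": joint speeds; "joint_efforts": joint torques, N m; "position": TCP position; "tcp_rot": TCP orientation; "force": force on the tool from outside, world axes, zero at the start; "wrist_torque": the same for the moment, N m; "width": finger opening in m; "gripper_force": force on a finger pad.
Only numpy, scipy, OpenCV 4.12 (cv2) and the standard library are available. Lean on these libraries where they do the work, as an engineer would, in place of code of your own. Each camera call takes 0.05 s, during which the arm holds its last target. There are 200 camera calls.

TASK

Pick up the sheet-steel tray by its handle, carry it level, and tip it low over the square parts bin so that all four brass nuts slide off into the bin, without the gripper touching the nuts. Then gently set the empty tray back flat on the middle of its black mat, lined up with it, and let go. Leave the bin where it stands and the bowl, spray can and carburettor alone.

Things in the scene. Friction and masses are not known exactly. Their poses are not given: they have to be found in the camera images.
- tray: sheet-steel tray, 150 (x) x 90 (y), about 200 g; floor 3 thick, walls 22 high on both sides and at the +x end; the -x end is open (spout). A black upright handle plate stands at the +x end. Origin: centre of underside; x from spout to handle, z up. Starts flat on the mat, spout roughly towards the robot, holding four nuts that slide once it is tipped by 26 to 36 degrees
- tray_spout (a point): middle of the tray's open edge, at floor height: 75 mm from the tray's origin in its -x, 3 mm up
- tray_handle (a point): point to grip on the handle plate: 65 mm from the tray's origin in its +x, 53 mm above the underside. The plate is 10 mm thick (along the tray's x), 60 mm wide (along the tray's y) and its top edge is 75 mm above the tray's underside; pinch it from above, fingers closing along the tray's x
- mat: flat black rubber mat fixed on the bench, 180 (its x) x 120 (its y), 4 thick: the tray's place. Origin: centre of the underside, on the bench; the tray's x axis starts nearly parallel to the mat's
- bin: loose square grey plastic parts bin, open at the top, 150 x 150 outside, 60 high, walls and floor 4 thick, about 600 g, empty; left or right of the mat. Origin: centre of the underside
- bowl: bystander: round steel bowl, 140 across, 50 high, on the other side of the mat from the bin. Not for the nuts. Origin: centre of the underside
- spray_can: bystander: upright spray can, 66 across, 170 high, beyond the mat to the left. Origin: centre of the underside
- carburettor: bystander: metal carburettor body, 100 x 142 (with its bowls and plugs), 75 high, beyond the mat to the right. Origin: centre of the underside
- nut0: one of four equal brass hexagon nuts, 26 across corners, 15 high, about 40 g, starting flat on the tray's floor. Origin: centre of its underside
- nut1: one of four equal brass hexagon nuts, 26 across corners, 15 high, about 40 g, starting flat on the tray's floor. Origin: centre of its underside
- nut2: one of four equal brass hexagon nuts, 26 across corners, 15 high, about 40 g, starting flat on the tray's floor. Origin: centre of its underside
- nut3: one of four equal brass hexagon nuts, 26 across corners, 15 high, about 40 g, starting flat on the tray's floor. Origin: centre of its underside
Mind the look-alikes: they are no part of the job. Leave any pink or turquoise look-alike of the bin alone.

How it is judged (in metres and radians):
On the way, in this order (a step that is already met when the one before it is completed fails the run):
1. the tray is lifted level, at least 25 mm off the mat, with all four nuts in it (height (world z) of tray above 0.029 m and angle between tray's own z axis and vertical below 0.2 rad and x of nut0 in the frame of tray between -0.08 and 0.075 m and y of nut0 in the frame of tray between -0.045 and 0.045 m and z of nut0 in the frame of tray between -0.003 and 0.03 m and x of nut1 in the frame of tray between -0.08 and 0.075 m and y of nut1 in the frame of tray between -0.045 and 0.045 m and z of nut1 in the frame of tray between -0.003 and 0.03 m and x of nut2 in the frame of tray between -0.08 and 0.075 m and y of nut2 in the frame of tray between -0.045 and 0.045 m and z of nut2 in the frame of tray between -0.003 and 0.03 m and x of nut3 in the frame of tray between -0.08 and 0.075 m and y of nut3 in the frame of tray between -0.045 and 0.045 m and z of nut3 in the frame of tray between -0.003 and 0.03 m), for 0.2 s.
2. all four nuts are in the bin while the tray is still held tipped by more than 15 degrees (x of nut0 in the frame of bin between -0.071 and 0.071 m and y of nut0 in the frame of bin between -0.071 and 0.071 m and z of nut0 in the frame of bin between -0.002 and 0.055 m and x of nut1 in the frame of bin between -0.071 and 0.071 m and y of nut1 in the frame of bin between -0.071 and 0.071 m and z of nut1 in the frame of bin between -0.002 and 0.055 m and x of nut2 in the frame of bin between -0.071 and 0.071 m and y of nut2 in the frame of bin between -0.071 and 0.071 m and z of nut2 in the frame of bin between -0.002 and 0.055 m and x of nut3 in the frame of bin between -0.071 and 0.071 m and y of nut3 in the frame of bin between -0.071 and 0.071 m and z of nut3 in the frame of bin between -0.002 and 0.055 m and angle between tray's own z axis and vertical above 0.26 rad and height (world z) of tray above 0.04 m), for 0.2 s.
At the end, for the whole second after the job is handed in: all four nuts lie at rest inside the square bin; the tray lies flat and still on the mat, its centre within 30 mm of the mat's centre along each mat axis and its long axis within 0.3 rad (17 degrees) of the mat's (x of nut0 in the frame of bin between -0.071 and 0.071 m and y of nut0 in the frame of bin between -0.071 and 0.071 m and z of nut0 in the frame of bin between -0.002 and 0.055 m and x of nut1 in the frame of bin between -0.071 and 0.071 m and y of nut1 in the frame of bin between -0.071 and 0.071 m and z of nut1 in the frame of bin between -0.002 and 0.055 m and x of nut2 in the frame of bin between -0.071 and 0.071 m and y of nut2 in the frame of bin between -0.071 and 0.071 m and z of nut2 in the frame of bin between -0.002 and 0.055 m and x of nut3 in the frame of bin between -0.071 and 0.071 m and y of nut3 in the frame of bin between -0.071 and 0.071 m and z of nut3 in the frame of bin between -0.002 and 0.055 m and linear speed of each of nut0, nut1, nut2, nut3 below 0.03 m/s and x of tray in the frame of mat between -0.03 and 0.03 m and y of tray in the frame of mat between -0.03 and 0.03 m and z of tray in the frame of mat between 0 and 0.008 m and angle between tray's own z axis and vertical below 0.06 rad and angle between the x axis of tray and the x axis of mat, either way round below 0.3 rad and linear speed of tray below 0.02 m/s); the robot touches nothing.
It fails at once if the gripper touches a nut (contact force between the fingers and nut0 above 0.5 N or contact force between the fingers and nut1 above 0.5 N or contact force between the fingers and nut2 above 0.5 N or contact force between the fingers and nut3 above 0.5 N).
It fails at once if a nut is thrown or dropped from high (faster than 1.6 m/s, a fall of about 130 mm) (linear speed of any of nut0, nut1, nut2, nut3 above 1.6 m/s).
It fails at once if the tray is dropped or banged down on the mat (it meets the mat at over 0.45 m/s, a fall of about 10 mm) (z of tray in the frame of mat below 0.012 m and horizontal distance between tray and mat below 0.08 m and linear speed of tray above 0.45 m/s).
It fails at once if the bin is shifted more than 30 mm (distance of bin from where it was at the start of the episode above 0.03 m).
It fails at once if a bystander is shifted more than 30 mm (distance of any of bowl, spray_can, carburettor from where it was at the start of the episode above 0.03 m).
It also fails if it takes over 67 s, if anything falls off the work surface, if the arm or the gripper's body presses on something with over 40 N, if the wrist force passes 120 N, or if a joint passes its speed limit or range.

## Working session

There is one attempt and no reset: what is moved stays moved. The work goes in short steps, Python scripts to look and compute and a tool call to move; the robot and the scene stay as the last step left them, time stands still between calls to the robot, and variables do not carry over. Pictures are saved under pics/ and viewed, at most 10 in all, crops included, and the job is handed in when it is done.

Besides the shell and the picture viewer there is one more tool, called after ">>>" in YAML: its name, and indented under it one key for each argument. step_arm: Moves the arm, as the interface text tells. Its arguments: {"type":"object","properties":{"moves":{"type":"array"},"grip_force":{"type":"number"}},"required":["moves"]}

```bash
mkdir -p pics; cat > h.py <<'E'
import numpy as np, cv2
from station import get_state, cams, ticket, spotter
def cap(n):
    c=cams.capture(n); R=cv2.Rodrigues(np.array(c["rvec"],float))[0] if "rvec" in c else None
    return c,R
def world(c,R):
    z=c["z_map"]; K=c["K"]; v,u=np.mgrid[:z.shape[0],:z.shape[1]]
    P=np.stack([(u-K[0,2])/K[0,0]*z,(v-K[1,2])/K[1,1]*z,z],-1)
    W=(P-np.array(c["tvec"]).ravel())@R
    W[z==0]=np.nan
    return W
E
python3 - <<'E'
from h import *
for n in ["top","scene"]:
    c,R=cap(n); cv2.imwrite(f"pics/{n}0.png",c["color"][...,::-1]); np.save(n,world(c,R)); W=world(c,R)
    for q in ["tray","mat","bin","bowl","spray_can","carburettor","nut0","tray_handle","tray_spout"]:
        for d in spotter.pinpoint(q,n)[:5]:
            u,v=[int(round(x)) for x in d["uv"]]
            print(n,q,round(d["score"],2),(u,v),np.round(W[v,u],3) if 0<=v<420 and 0<=u<560 else None)
E
```

```text
top tray 0.72 (280, 194) [ 0.579 -0.003  0.007]
top tray 0.17 (377, 230) [ 0.465 -0.31   0.001]
top mat 0.64 (278, 196) [0.573 0.003 0.005]
top bin 0.89 (389, 309) [ 0.218 -0.343  0.006]
top bin 0.72 (378, 228) [ 0.471 -0.312  0.006]
top bin 0.58 (273, 124) [0.804 0.018 0.008]
top bowl 0.66 (194, 228) [0.472 0.269 0.002]
top spray_can 0.68 (198, 145) [0.713 0.234 0.118]
top carburettor 0.9 (346, 137) [ 0.745 -0.203  0.076]
top nut0 0.62 (276, 189) [0.594 0.009 0.018]
top nut0 0.61 (278, 204) [0.547 0.003 0.02 ]
top nut0 0.42 (290, 203) [ 0.55  -0.035  0.011]
top nut0 0.42 (286, 185) [ 0.606 -0.022  0.024]
top tray_handle 0.95 (281, 166) [ 0.67  -0.007 -0.003]
top tray_handle 0.28 (197, 224) [0.485 0.26  0.002]
top tray_spout 0.94 (285, 218) [ 0.503 -0.019  0.002]
scene tray 0.93 (303, 253) [ 0.599 -0.026  0.025]
scene tray 0.71 (282, 233) [ 0.51  -0.015  0.004]
scene tray 0.59 (290, 250) [ 0.564 -0.035  0.008]
scene tray 0.27 (312, 247) [0.597 0.002 0.023]
scene bin 0.91 (379, 318) [ 0.816 -0.004  0.005]
scene bin 0.67 (94, 229) [ 0.221 -0.359  0.007]
scene bin 0.6 (164, 283) [ 0.46  -0.308  0.006]
scene bowl 0.61 (357, 176) [0.486 0.257 0.011]
scene spray_can 0.6 (431, 234) [0.749 0.229 0.041]
scene carburettor 0.96 (288, 358) [ 0.793 -0.231  0.074]
scene nut0 0.66 (301, 259) [ 0.603 -0.036  0.015]
scene nut0 0.65 (296, 237) [ 0.548 -0.004  0.017]
scene nut0 0.64 (291, 249) [ 0.565 -0.033  0.012]
scene nut0 0.63 (313, 247) [0.598 0.004 0.022]
scene tray_handle 0.61 (325, 250) [ 0.654 -0.014  0.081]
scene tray_handle 0.28 (303, 260) [ 0.609 -0.035  0.016]
scene tray_spout 0.64 (284, 233) [ 0.515 -0.013  0.008]
```

View pics/top0.png

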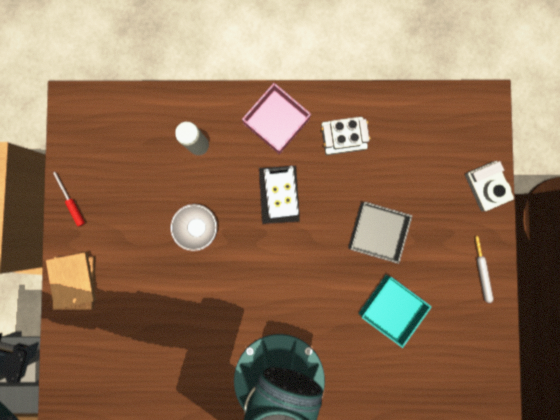

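View pics/scene0.png

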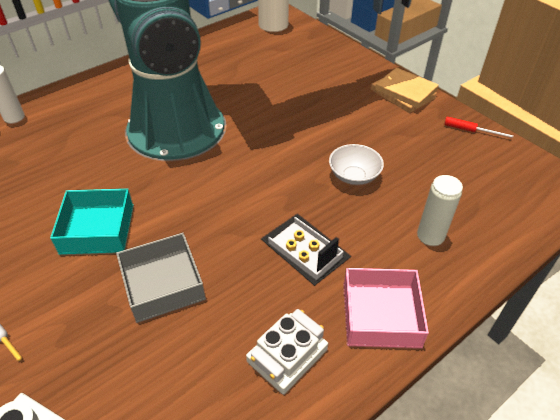

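Bin candidates in the top view are pink (276,117), turquoise (396,310) and grey (380,231). The grey one fits: it is square grey plastic, right of the mat and opposite the bowl. I'll confirm it in a crop and measure.

```bash
python3 - <<'E'
from h import *
c,R=cap("top"); W=world(c,R); I=c["color"]
cv2.imwrite("pics/crop.png",cv2.resize(I[150:280,240:430][...,::-1],None,fx=4,fy=4,interpolation=cv2.INTER_CUBIC))
W2=np.load("scene.npy")
def rect(P):
    r=cv2.minAreaRect((P[:,:2]*1000).astype(np.float32)); return np.round(r[0],1),np.round(r[1],1),round(r[2],1)
for nm,w in [("top",W),("scene",W2)]:
    P=w.reshape(-1,3); 
    m=(abs(P[:,0]-.47)<.11)&(abs(P[:,1]+.31)<.11)
    b=P[m&(P[:,2]>.05)&(P[:,2]<.07)]; print(nm,"bin",len(b),rect(b))
    t=P[(abs(P[:,0]-.65)<.05)&(abs(P[:,1])<.08)&(P[:,2]>.06)&(P[:,2]<.1)]; print("handle",len(t),t.mean(0),rect(t),t[:,2].max())
# mat+tray: rectangle of dark pixels, on plane z=.004
for nm in ["top","scene"]:
    if nm=="scene": c,R=cap("scene"); W=W2;I=c["color"]
    w=W; m=(abs(w[...,0]-.575)<.13)&(abs(w[...,1])<.1)&(w[...,2]<.03)
    d=m&(I.max(-1)<60)
    print(nm,"mat",d.sum(),rect(w[d]))
    s=m&(I.min(-1)>100)
    print(nm,"tray floor",s.sum(),rect(w[s]))
E
```

```text
top bin 339 (array([ 457.4, -308.5]), array([151.3, 150.4]), 73.5)
handle 81 [0.64738599 0.00175963 0.07705564] (array([648.6,   1. ]), array([10. , 58.2]), 6.5) 0.08461571469446938
scene bin 880 (array([ 455.8, -308.3]), array([150. , 157.1]), 73.6)
handle 205 [ 0.65007324 -0.00150267  0.07448731] (array([648. ,   1.3]), array([12. , 61.9]), 7.1) 0.08385650222074391
top mat 339 (array([577.9,   0.7]), array([170. , 113.1]), 3.4)
top tray floor 1335 (array([586.2,  -5.9]), array([158.1,  96.4]), 6.4)
scene mat 274 (array([579. ,  -1.7]), array([177.3, 116. ]), 3.2)
scene tray floor 1608 (array([585.6,  -5.7]), array([189.6, 101.3]), 2.8)
```

View pics/crop.png

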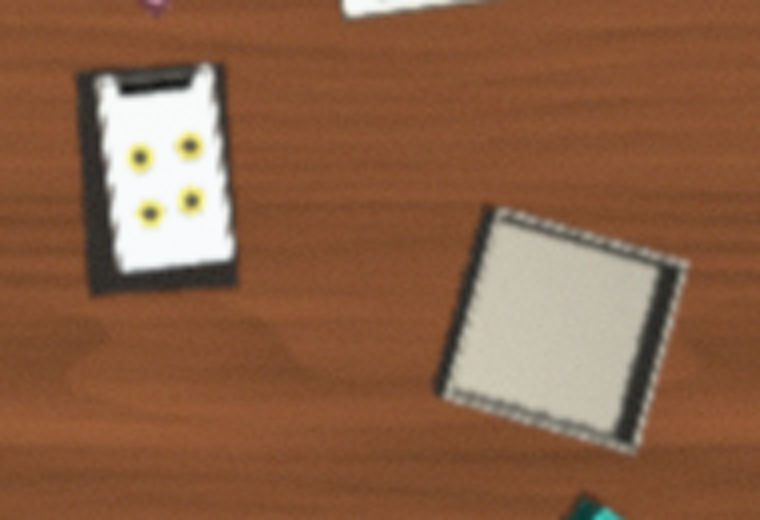

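The crop shows the tray with four nuts on the mat (centre of the tray about (165,180)) and the grey bin at (565,330). The turquoise one only shows at the bottom edge. The grey bin is the target.

```bash
cat >> h.py <<'E'
from scipy.spatial.transform import Rotation as Ro
import json,os
def log():
    s=get_state(); d=[list(map(float,s["qpos"])),list(map(float,s["position"])),np.array(s["tcp_rot"]).tolist()]
    L=json.load(open("log.json")) if os.path.exists("log.json") else []
    L.append(d); json.dump(L,open("log.json","w")); return s
def toolR(yaw,tip=0):
    "tool with y along tray x, z down; tray yaw, tip (spout down) in deg"
    T=Ro.from_euler("ZY",[yaw,tip],degrees=True).as_matrix()  # tray frame; +Y turn lowers +x -> sign below
    T=Ro.from_euler("ZY",[yaw,-tip],degrees=True).as_matrix()  # -turn raises +x = handle up, spout down
    return T, np.stack([T[:,1],T[:,0],-T[:,2]],1)*1.0
def delta(p,R,s=None):
    s=s or get_state(); R0=np.array(s["tcp_rot"]); d=R0.T@(np.array(p)-np.array(s["position"]))
    w=Ro.from_matrix(R0.T@R).as_rotvec()
    return np.round(d,4),np.round(w,4)
E
python3 - <<'E'
from h import *
s=log(); print(np.round(s["tcp_rot"],3),s["position"],s["width"],s["time"],s["force"])
T,R=toolR(6.5); print(R.round(3),np.linalg.det(R)); Rz=R@np.diag([-1,-1,1.])
for X in (R,Rz): print(delta([.6485,.001,.2],X))
E
```

```text
[[-0.97   0.241 -0.   ]
 [ 0.241  0.97  -0.   ]
 [ 0.    -0.    -1.   ]] [0.16895666 0.67930803 0.17822132] 0.09130225631943019 1.1 [ 0.0657367  -0.50383707  1.05981509]
[[-0.113  0.994 -0.   ]
 [ 0.994  0.113 -0.   ]
 [ 0.     0.    -1.   ]] 0.9999999999999998
(array([-0.6291, -0.5425, -0.0218]), array([-0.    ,  0.    ,  1.2136]))
(array([-0.6291, -0.5425, -0.0218]), array([-0.   , -0.   , -1.928]))
```

>>> step_arm:
  moves:
    - [0.3, -0.03, -0.02, -0.08, 0, 0, 0.05]
    - [0.3, -0.06, -0.05, -0.1, 0, 0, 0.12]
    - [0.3, -0.1, -0.09, -0.1, 0, 0, 0.2]
    - [0.3, -0.14, -0.12, -0.1, 0, 0, 0.28]
    - [0.3, -0.18, -0.155, -0.1, 0, 0, 0.36]
    - [0.3, -0.22, -0.19, -0.1, 0, 0, 0.44]
    - [0.3, -0.26, -0.22, -0.1, 0, 0, 0.52]
    - [0.3, -0.3, -0.26, -0.1, 0, 0, 0.6]
    - [0.3, -0.34, -0.29, -0.1, 0, 0, 0.68]
    - [0.3, -0.34, -0.29, -0.1, 0, 0, 0.68]

```text
time: 2.35
position: [0.4304, 0.3138, 0.2784]
tcp_rot: [[-0.599, 0.8, 0.0], [0.8, 0.599, 0.0], [-0.0, 0.0, -1.0]]
force: [0.4, -0.5, 0.2]
width: 0.059
gripper_force: 0.0
```

```bash
python3 - <<'E'
from h import *
s=log(); print(s["position"],s["qpos"],s["width"])
print(delta([.6485,.001,.22],toolR(6.5)[1]))
E
```

```text
[0.43040423 0.31381449 0.27844141] [ 3.35971412e+01 -1.52209686e-01  1.14425257e+02 -1.50228903e-02
  6.57038359e+01 -3.22327414e+00] 0.05904725797092676
(array([-0.3811, -0.0129,  0.0585]), array([4.000e-04, 2.000e-04, 5.293e-01]))
```

>>> step_arm:
  moves:
    - [0.3, -0.05, 0, 0, 0, 0, 0.07]
    - [0.3, -0.1, 0, 0, 0, 0, 0.14]
    - [0.3, -0.15, -0.005, 0, 0, 0, 0.21]
    - [0.3, -0.2, -0.01, 0, 0, 0, 0.28]
    - [0.3, -0.25, -0.01, 0, 0, 0, 0.35]
    - [0.3, -0.3, -0.013, 0, 0, 0, 0.42]
    - [0.3, -0.34, -0.013, 0, -0.15, 0, 0.48]
    - [0.3, -0.381, -0.013, 0, -0.3, 0, 0.529]
    - [0.3, -0.381, -0.013, 0, -0.3, 0, 0.529]

```text
time: 3.48
position: [0.6478, 0.0026, 0.2778]
tcp_rot: [[-0.122, 0.954, 0.272], [0.989, 0.096, 0.108], [0.077, 0.283, -0.956]]
force: [-0.7, 0.0, 0.2]
width: 0.0593
gripper_force: 0.0
```

```bash
python3 - <<'E'
from h import *
s=log(); print(s["position"],np.round(s["qpos"],2),np.round(s["tcp_rot"],3))
E
```

```text
[0.64780085 0.00261071 0.27779232] [ -5.44   4.03 111.61  10.13  49.55 -17.41] [[-0.122  0.954  0.272]
 [ 0.989  0.096  0.108]
 [ 0.077  0.283 -0.956]]
```

```bash
python3 - <<'E'
from h import *
print(delta([.648,.001,.13],toolR(6.5)[1]))
E
```

```text
(array([-0.0131, -0.0417,  0.1412]), array([ 0.2868, -0.0784, -0.0019]))
```

>>> step_arm:
  moves:
    - [0.1, -0.003, -0.01, 0.035, 0.07, -0.02, 0]
    - [0.1, -0.006, -0.02, 0.07, 0.145, -0.04, -0.001]
    - [0.1, -0.01, -0.03, 0.105, 0.215, -0.06, -0.001]
    - [0.1, -0.013, -0.042, 0.141, 0.287, -0.078, -0.002]
    - [0.1, -0.013, -0.042, 0.141, 0.287, -0.078, -0.002]
    - [0.1, -0.013, -0.042, 0.141, 0.287, -0.078, -0.002]

```text
time: 4.22
position: [0.6485, 0.0031, 0.1317]
tcp_rot: [[-0.117, 0.993, 0.001], [0.993, 0.117, -0.0], [-0.0, 0.001, -1.0]]
force: [0.4, 0.6, 0.5]
width: 0.0501
gripper_force: 0.0
```

```bash
python3 - <<'E'
from h import *
s=log(); print(s["position"],np.round(s["qpos"],2),np.round(s["tcp_rot"],3))
c=cams.capture("wrist"); cv2.imwrite("pics/wrist1.png",c["color"][...,::-1])
z=c["z_map"];K=c["K"];v,u=np.mgrid[:420,:560]
P=np.stack([(u-K[0,2])/K[0,0]*z,(v-K[1,2])/K[1,1]*z,z,np.ones_like(z)],-1)@np.array(c["hand_eye"]).T
W=P[...,:3]@np.array(s["tcp_rot"]).T+s["position"]; W[z==0]=np.nan
h=W[(abs(W[...,0]-.65)<.03)&(abs(W[...,1])<.045)&(W[...,2]>.06)&(W[...,2]<.09)]
print(len(h),np.nanmean(h,0),cv2.minAreaRect((h[:,:2]*1000).astype(np.float32)),h[:,2].max() if len(h) else 0)
E
```

```text
[0.64849717 0.00313141 0.13171601] [ -1.78  20.4  106.82  -0.    52.74  -8.5 ] [[-0.117  0.993  0.001]
 [ 0.993  0.117 -0.   ]
 [-0.     0.001 -1.   ]]
696 [0.64670178 0.00409871 0.07824763] ((646.9464111328125, 2.113555908203125), (9.648900985717773, 59.17972183227539), 6.64332389831543) 0.08103933827993688
```

View pics/wrist1.png

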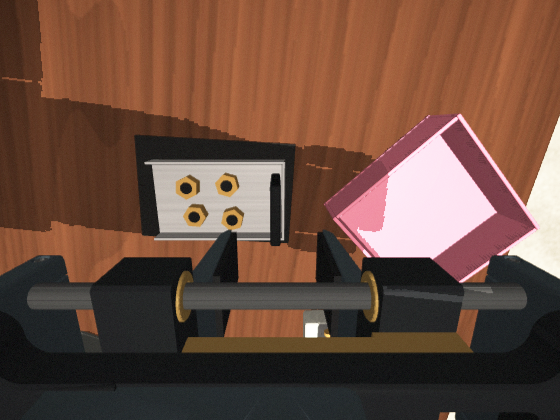

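The wrist view shows the black handle plate at (276,210), between the two fingers. The nuts, at (187–232, 185–218), sit well below fingertip level.

>>> step_arm:
  moves:
    - [0.1, -0.001, -0.0015, 0.025, 0, 0, 0]
    - [0.1, -0.001, -0.0015, 0.05, 0, 0, 0]
    - [0.1, -0.001, -0.0015, 0.075, 0, 0, 0]
    - [0.1, -0.001, -0.0015, 0.0935, 0, 0, 0]
    - [0.1, -0.001, -0.0015, 0.0935, 0, 0, 0]
    - [-1, -0.001, -0.0015, 0.0935, 0, 0, 0]
    - [-1, -0.001, -0.0015, 0.0935, 0, 0, 0]
    - [-1, -0.001, -0.0015, 0.0935, 0, 0, 0]
    - [-1, -0.001, -0.0015, 0.0935, 0, 0, 0]
  grip_force: 45

```text
time: 5.4
position: [0.6467, 0.0011, 0.0373]
tcp_rot: [[-0.116, 0.993, -0.001], [0.993, 0.116, -0.0], [-0.0, -0.001, -1.0]]
force: [-0.6, -0.3, 0.3]
width: 0.0126
gripper_force: 0.0
```

>>> step_arm:
  moves:
    - [-1, 0, 0, 0, 0, 0, 0]
    - [-1, 0, 0, 0, 0, 0, 0]
    - [-1, 0, 0, -0.005, 0, 0, 0]
    - [-1, 0, 0, -0.015, 0, 0, 0]
    - [-1, 0, 0, -0.03, 0, 0, 0]
    - [-1, 0, 0, -0.045, 0, 0, 0]
    - [-1, 0, 0, -0.06, 0, 0, 0]
    - [-1, 0, 0, -0.06, 0, 0, 0]
    - [-1, 0, 0, -0.06, 0, 0, 0]

```text
time: 6.52
position: [0.6463, 0.0011, 0.0968]
tcp_rot: [[-0.116, 0.993, -0.001], [0.993, 0.116, -0.0], [-0.0, -0.001, -1.0]]
force: [0.3, -0.3, -3.6]
width: 0.0095
gripper_force: 45.1
```

```bash
python3 - <<'E'
from h import *
s=log(); print(s["position"],np.round(s["qpos"],2),np.round(s["tcp_rot"],3),s["force"],s["wrist_torque"])
L=json.load(open("log.json")); A=[];b=[]
for q,p,R in L:
    q=np.radians(q); R=np.array(R); 
    S,C=np.sin,np.cos; a1,a2=q[1],q[1]+q[2]; t=R[:,2]
    rad=np.array([C(q[0]),S(q[0]),0])
    # wrist centre W=p-Lt*t ; r = a + L2 sin q2 + L3 sin(q23)+ o cos(q23)
    A.append([1,0,S(a1),S(a2),C(a2),t@rad]); b.append(np.dot(p,rad))
    A.append([0,1,C(a1),C(a2),-S(a2),t[2]]); b.append(p[2])
x,res,rk,sv=np.linalg.lstsq(np.array(A),np.array(b),rcond=None); print(x,rk,sv,np.abs(np.array(A)@x-b).max())
E
```

```text
[0.64633928 0.00112269 0.09681908] [-1.9600e+00  2.2910e+01  1.0765e+02 -3.0000e-02  4.9500e+01 -8.5900e+00] [[-0.116  0.993 -0.001]
 [ 0.993  0.116 -0.   ]
 [-0.    -0.001 -1.   ]] [ 0.30257706 -0.28852829 -3.62381368] [-0.03983132 -0.10355687  0.02449542]
[9.5886009e-17 3.1810000e-01 5.5080000e-01 6.0390000e-01 4.1400000e-02
 3.0446200e-01] 6 [4.43300796 3.19084195 0.28579007 0.17689979 0.165628   0.09307547] 2.7755575615628914e-16
```

Tray lifted. The fitted kinematics are exact, so next I scan tip poses for joint feasibility.

```bash
cat >> h.py <<'E'
def ik(p,R):
    h,L2,L3,o,Lt=.3181,.5508,.6039,.0414,.304462
    w=np.array(p)-Lt*R[:,2]; r=np.hypot(*w[:2]); z=w[2]-h; q1=np.arctan2(w[1],w[0])
    Le=np.hypot(L3,o); d2=r*r+z*z; g=np.arctan2(o,L3)
    c=(d2-L2**2-Le**2)/(2*L2*Le)
    if abs(c)>1: return None
    k=np.arccos(c); q3=k-g
    q2=np.arctan2(r,z)-np.arctan2(Le*np.sin(k),L2+Le*np.cos(k))
    f=q2+q3; rr=lambda f:L2*np.sin(q2)+L3*np.sin(f)+o*np.cos(f)
    if abs(rr(q2+q3)-r)>1e-4:
        q3=k+g; f=q2+q3
    F=np.array([np.sin(f)*np.cos(q1),np.sin(f)*np.sin(q1),np.cos(f)])
    U=np.array([np.cos(f)*np.cos(q1),np.cos(f)*np.sin(q1),-np.sin(f)]); V=np.cross(F,U)
    t=R[:,2]; q5=np.arccos(t@F); q4=np.arctan2(t@V,t@U)
    return np.degrees([q1,q2,q3,q4,q5]),abs(rr(f)-r)
BIN=np.array([.457,-.3085])
def tip_pose(yaw,tip,d,zs,lat=0.,byaw=None,g=np.array([.140,0,.031])):
    "tray spout at bin centre + d along the horizontal tray x; returns TCP,R; g = spout->TCP in tray"
    T,R=toolR(yaw,tip); y=np.radians(yaw); e=np.array([np.cos(y),np.sin(y)])
    s=np.r_[BIN+d*e+lat*np.array([-e[1],e[0]]),zs]
    return s+T@g,R
E
python3 - <<'E'
from h import *
s=get_state(); print(ik(s["position"],np.array(s["tcp_rot"])),np.round(s["qpos"],1))
for yaw in (73.5,-16.5,-34,-106.5,163.5):
    for tip in (0,20,42):
        p,R=tip_pose(yaw,tip,.03,.05); r=ik(p,R); print(yaw,tip,p.round(3),None if r is None else (r[0].round(1),r[1].round(5)))
E
```

```text
(array([ 1.07959211e-01,  2.29444856e+01,  1.07603113e+02, -2.35467390e-02,
        4.95188321e+01]), np.float64(1.1102230246251565e-16)) [ -2.   22.9 107.7  -0.   49.5  -8.6]
73.5 0 [ 0.505 -0.146  0.081] (array([-16.1,  14.6, 121.7,   0. ,  43.6]), np.float64(0.0))
73.5 20 [ 0.5   -0.164  0.127] (array([-29.3,  13.1, 119.8,  24.3,  54.2]), np.float64(0.0))
73.5 42 [ 0.489 -0.2    0.167] (array([-42.5,  18.7, 114.9,  39.1,  72.5]), np.float64(0.0))
-16.5 0 [ 0.62  -0.357  0.081] (array([-29.9,  29.6,  99.4,   0. ,  51.1]), np.float64(0.0))
-16.5 20 [ 0.602 -0.351  0.127] (array([-32.7,  17.9, 113.3,  11. ,  30. ]), np.float64(0.0))
-16.5 42 [ 0.566 -0.341  0.167] (array([-37.4,   8.8, 128.2,  78. ,  14.1]), np.float64(0.0))
-34 0 [ 0.598 -0.404  0.081] (array([-34. ,  30. ,  98.6,   0. ,  51.3]), np.float64(0.0))
-34 20 [ 0.582 -0.393  0.127] (array([-34. ,  18.1, 113.1,   0. ,  28.8]), np.float64(0.0))
-34 42 [ 0.551 -0.372  0.167] (array([-34. ,   8.3, 128.7,   1. ,   1. ]), np.float64(0.0))
-106.5 0 [ 0.409 -0.471  0.081] (array([-49.1,  22.4, 110.5,   0. ,  47.1]), np.float64(0.0))
-106.5 20 [ 0.414 -0.453  0.127] (array([-38.5,  15.5, 116.6, -27.4,  43.5]), np.float64(0.0))
-106.5 42 [ 0.425 -0.417  0.167] (array([-24.7,  14.3, 121. , -55.5,  53.4]), np.float64(0.0))
163.5 0 [ 0.294 -0.26   0.081] (array([-41.5,   2.9, 136.1,  -0. ,  41. ]), np.float64(0.0))
163.5 20 [ 0.312 -0.266  0.127] (array([-35.6,  10.3, 123.3,  -7.1,  65.5]), np.float64(0.0))
163.5 42 [ 0.348 -0.276  0.167] (array([-31.6,  22.9, 108.7, -10. ,  89.3]), np.float64(0.0))
```

Yaw 73.5° (handle towards the mat, spout pointing right) is comfortable for the arm, so I'll tip there.

```bash
python3 - <<'E'
from h import *
p,R=tip_pose(73.5,0,.03,.11); print(p,delta(p,R))
E
```

```text
[ 0.50528261 -0.14550065  0.141     ] (array([-0.1293, -0.1571, -0.044 ]), array([-1.2000e-03, -5.0000e-04, -1.1667e+00]))
```

>>> step_arm:
  moves:
    - [-1, 0, 0, -0.015, 0, 0, 0]
    - [-1, -0.003, -0.004, -0.03, 0, 0, -0.03]
    - [-1, -0.01, -0.012, -0.044, 0, 0, -0.08]
    - [-1, -0.018, -0.021, -0.044, 0, 0, -0.14]
    - [-1, -0.026, -0.03, -0.044, 0, 0, -0.2]
    - [-1, -0.034, -0.04, -0.044, 0, 0, -0.27]
    - [-1, -0.042, -0.05, -0.044, 0, 0, -0.34]
    - [-1, -0.05, -0.06, -0.044, 0, 0, -0.41]
    - [-1, -0.056, -0.067, -0.044, 0, 0, -0.46]
    - [-1, -0.06, -0.072, -0.044, 0, 0, -0.49]

```text
time: 7.78
position: [0.5818, -0.0673, 0.1422]
tcp_rot: [[-0.572, 0.821, -0.0], [0.821, 0.572, -0.0], [-0.0, -0.0, -1.0]]
force: [0.4, -0.4, -3.7]
width: 0.0093
gripper_force: 45.2
```

```bash
python3 - <<'E'
from h import *
s=log(); print(s["qpos"])
p,R=tip_pose(73.5,0,.03,.11); print(p,delta(p,R))
E
```

```text
[-8.86257731e+00  1.42619219e+01  1.13850819e+02 -3.09363867e-02
  5.18917932e+01 -4.37004490e+01]
[ 0.50528261 -0.14550065  0.141     ] (array([-0.0204, -0.1075,  0.0012]), array([-4.000e-04,  1.000e-04, -6.744e-01]))
```

>>> step_arm:
  moves:
    - [-1, -0.001, -0.006, 0, 0, 0, -0.04]
    - [-1, -0.003, -0.018, 0, 0, 0, -0.11]
    - [-1, -0.006, -0.032, 0, 0, 0, -0.2]
    - [-1, -0.009, -0.047, 0, 0, 0, -0.29]
    - [-1, -0.012, -0.062, 0, 0, 0, -0.38]
    - [-1, -0.015, -0.077, 0, 0, 0, -0.47]
    - [-1, -0.018, -0.091, 0, 0, 0, -0.56]
    - [-1, -0.02, -0.102, 0.001, 0, 0, -0.63]
    - [-1, -0.0204, -0.1075, 0.001, 0, 0, -0.674]
    - [-1, -0.0204, -0.1075, 0.001, 0, 0, -0.674]

```text
time: 9.02
position: [0.5052, -0.1451, 0.141]
tcp_rot: [[-0.958, 0.287, -0.0], [0.287, 0.958, -0.0], [0.0, -0.001, -1.0]]
force: [-0.7, -0.1, -3.6]
width: 0.0096
gripper_force: 45.2
```

```bash
python3 - <<'E'
from h import *
s=log(); print(s["qpos"])
c,R=cap("scene"); I=c["color"][150:350,60:400][...,::-1]; cv2.imwrite("pics/s2.png",cv2.resize(I,None,fx=2.3,fy=2.3,interpolation=cv2.INTER_CUBIC))
c,R=cap("top"); W=world(c,R); P=W.reshape(-1,3)
s0=None
for tip,d,zs in [(5,.03,.105),(10,.03,.10),(15,.03,.09),(20,.03,.078),(25,.03,.068),(30,.03,.06),(34,.03,.055),(38,.03,.052),(42,.03,.05)]:
    p,R=tip_pose(73.5,tip,d,zs); dd,w=delta(p,R,s); print(tip,dd.round(4),w.round(3),ik(p,R)[0].round(0))
E
```

```text
[-1.85478883e+01  8.98730246e+00  1.20589604e+02 -3.95340084e-02
  5.04306210e+01 -9.18702307e+01]
5 [-0.0002 -0.0036 -0.0071] [-0.088 -0.    -0.003] [-19.   9. 120.   6.  52.]
10 [-0.0002 -0.0079 -0.0138] [-0.175  0.    -0.003] [-23.   9. 120.  12.  53.]
15 [-0.0002 -0.0132 -0.0152] [-0.262  0.    -0.003] [-26.   9. 120.  18.  55.]
20 [-0.0003 -0.0194 -0.014 ] [-0.35   0.    -0.003] [-29.  11. 119.  23.  57.]
25 [-0.0003 -0.0266 -0.0142] [-0.437  0.    -0.003] [-33.  12. 119.  28.  60.]
30 [-0.0003 -0.0346 -0.0158] [-0.524  0.001 -0.003] [-36.  14. 118.  32.  63.]
34 [-0.0003 -0.0416 -0.018 ] [-0.594  0.001 -0.003] [-38.  15. 117.  35.  66.]
38 [-0.0003 -0.0491 -0.0216] [-0.664  0.001 -0.003] [-40.  17. 116.  37.  69.]
42 [-0.0004 -0.0571 -0.0257] [-0.734  0.001 -0.003] [-42.  19. 115.  39.  72.]
```

View pics/s2.png

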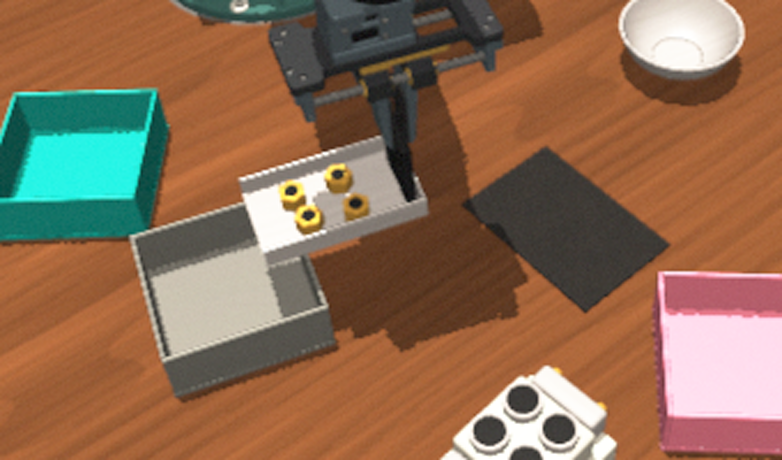

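The view shows a level tray at (335,200) holding all four nuts, with its spout over the grey bin and lined up with it, and the mat is free. Next I tip in stages.

>>> step_arm:
  moves:
    - [-1, 0, -0.0036, -0.007, -0.088, 0, 0]
    - [-1, 0, -0.006, -0.011, -0.13, 0, 0]
    - [-1, 0, -0.008, -0.014, -0.175, 0, 0]
    - [-1, 0, -0.0105, -0.0148, -0.22, 0, 0]
    - [-1, 0, -0.0132, -0.0152, -0.262, 0, 0]
    - [-1, 0, -0.0163, -0.0146, -0.306, 0, 0]
    - [-1, 0, -0.0194, -0.014, -0.35, 0, 0]
    - [-1, 0, -0.023, -0.0141, -0.394, 0, 0]
    - [-1, 0, -0.0266, -0.0142, -0.437, 0, 0]
    - [-1, 0, -0.0266, -0.0142, -0.437, 0, 0]

```text
time: 10.38
position: [0.4977, -0.1708, 0.1543]
tcp_rot: [[-0.958, 0.261, 0.12], [0.288, 0.868, 0.405], [0.001, 0.422, -0.906]]
force: [0.1, 0.2, -2.8]
width: 0.0096
gripper_force: 45.0
```

```bash
python3 - <<'E'
from h import *
s=log(); print(np.round(s["qpos"],1))
for tip,d,zs in [(28,.03,.062),(31,.03,.056),(34,.03,.053),(38,.03,.052),(42,.03,.05)]:
    p,R=tip_pose(73.5,tip,d,zs); dd,w=delta(p,R,s); print(tip,dd.round(4),w.round(3))
E
```

```text
[ -35.    12.2  118.6   27.4   60.5 -124.3]
28 [-0.0001 -0.0038 -0.0026] [-0.053  0.001 -0.004]
31 [-0.0001 -0.0085 -0.0044] [-0.105  0.001 -0.004]
34 [-0.0002 -0.0124 -0.0087] [-0.157  0.001 -0.004]
38 [-0.0002 -0.0168 -0.017 ] [-0.227  0.001 -0.004]
42 [-0.0002 -0.0223 -0.0241] [-0.297  0.001 -0.004]
```

>>> step_arm:
  moves:
    - [-1, 0, -0.0019, -0.0013, -0.026, 0, 0]
    - [-1, 0, -0.0038, -0.0026, -0.053, 0, 0]
    - [-1, 0, -0.006, -0.0035, -0.079, 0, 0]
    - [-1, 0, -0.0085, -0.0044, -0.105, 0, 0]
    - [-1, 0, -0.0105, -0.0065, -0.131, 0, 0]
    - [-1, 0, -0.0124, -0.0087, -0.157, 0, 0]
    - [-1, 0, -0.0146, -0.013, -0.192, 0, 0]
    - [-1, 0, -0.0168, -0.017, -0.227, 0, 0]
    - [-1, 0, -0.0195, -0.0205, -0.262, 0, 0]
    - [-1, 0, -0.0223, -0.0241, -0.297, 0, 0]

```text
time: 11.62
position: [0.489, -0.1998, 0.167]
tcp_rot: [[-0.958, 0.213, 0.192], [0.287, 0.71, 0.643], [0.001, 0.671, -0.741]]
force: [0.2, -0.4, -1.1]
width: 0.0095
gripper_force: 45.0
```

>>> step_arm:
  moves:
    - [-1, 0, 0, 0, 0, 0, 0]
    - [-1, 0, 0, 0, 0, 0, 0]
    - [-1, 0, 0, 0, 0, 0, 0]
    - [-1, 0, 0, 0, 0, 0, 0]
    - [-1, 0, 0, 0, 0, 0, 0]
    - [-1, 0, 0, 0, 0, 0, 0]

```text
time: 12.38
position: [0.489, -0.1994, 0.1669]
tcp_rot: [[-0.958, 0.213, 0.191], [0.287, 0.712, 0.641], [0.001, 0.669, -0.743]]
force: [0.1, 0.9, -1.8]
width: 0.01
gripper_force: 45.0
```

```bash
python3 - <<'E'
from h import *
s=log(); print(np.round(s["qpos"],1))
c,R=cap("scene"); I=c["color"][150:350,60:400][...,::-1]; cv2.imwrite("pics/s3.png",cv2.resize(I,None,fx=2.3,fy=2.3,interpolation=cv2.INTER_CUBIC))
W=world(c,R)
for d in spotter.pinpoint("nut0","scene"):
    u,v=[int(round(x)) for x in d["uv"]]; print(round(d["score"],2),(u,v),W[v,u].round(3))
E
```

```text
[ -44.8   18.6  115.1   38.    73.5 -138.3]
0.67 (154, 289) [ 0.469 -0.335  0.018]
0.64 (163, 265) [ 0.434 -0.29   0.03 ]
0.57 (160, 289) [ 0.47  -0.323  0.008]
0.42 (146, 288) [ 0.46  -0.348  0.023]
0.35 (196, 216) [ 0.498 -0.222  0.198]
```

View pics/s3.png

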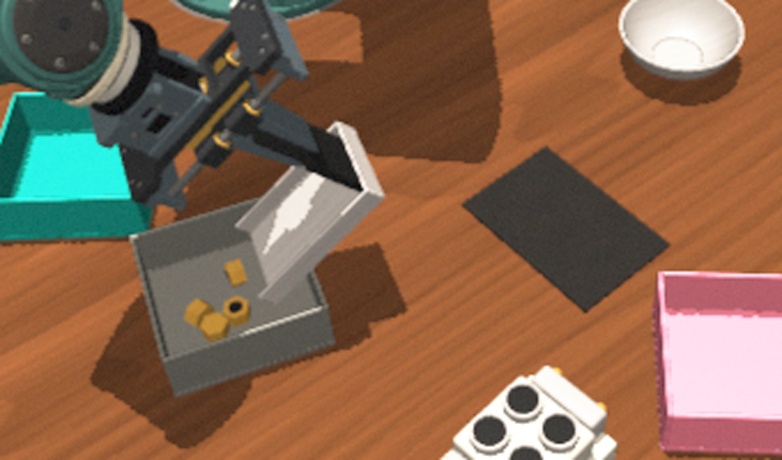

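All four nuts lie in the grey bin (crop about (195–235, 272–325)) and the tray is empty. Next I measure the mat, then go back level.

```bash
python3 - <<'E'
from h import *
s=get_state()
def rect(P):
    r=cv2.minAreaRect((P[:,:2]*1000).astype(np.float32)); return np.round(r[0],1),np.round(r[1],1),round(r[2],1)
for n in ["scene","top"]:
    c,R=cap(n); W=world(c,R); I=c["color"]
    m=(abs(W[...,0]-.575)<.14)&(abs(W[...,1])<.1)&(W[...,2]<.03)&(I.max(-1)<75)&(np.ptp(I.astype(int),-1)<15)
    m=cv2.morphologyEx(m.astype(np.uint8),cv2.MORPH_OPEN,np.ones((3,3)))
    l,lab,st,_=cv2.connectedComponentsWithStats(m); k=1+st[1:,4].argmax(); P=W[lab==k]
    print(n,len(P),rect(P),np.nanmean(P,0).round(4))
p,R=tip_pose(73.5,20,.03,.10); print(delta(p,R,s))
p,R=tip_pose(73.5,0,.03,.12); print(delta(p,R,s))
E
```

```text
scene 2966 (array([576.1,  -1.1]), array([182.6, 118.8]), 3.1) [ 0.5813 -0.0028  0.0052]
top 1884 (array([5.792e+02, 5.000e-01]), array([171.2, 113.1]), 3.3) [5.789e-01 5.000e-04 4.400e-03]
(array([-0.0002,  0.0345,  0.0174]), array([ 0.3843,  0.0008, -0.0027]))
(array([-0.0001,  0.0312,  0.0495]), array([ 7.334e-01,  3.000e-04, -2.800e-03]))
```

>>> step_arm:
  moves:
    - [-1, 0, 0.009, 0.002, 0.08, 0, 0]
    - [-1, 0, 0.018, 0.006, 0.17, 0, 0]
    - [-1, 0, 0.026, 0.011, 0.27, 0, 0]
    - [-1, 0, 0.0345, 0.0174, 0.384, 0, 0]
    - [-1, 0, 0.035, 0.026, 0.48, 0, 0]
    - [-1, 0, 0.034, 0.035, 0.58, 0, 0]
    - [-1, 0, 0.032, 0.044, 0.67, 0, 0]
    - [-1, 0, 0.0312, 0.0495, 0.733, 0, -0.003]
    - [-1, 0, 0.0312, 0.0495, 0.733, 0, -0.003]

```text
time: 13.7
position: [0.5051, -0.1444, 0.1507]
tcp_rot: [[-0.959, 0.282, -0.0], [0.282, 0.959, 0.001], [0.0, 0.001, -1.0]]
force: [0.3, 0.9, -2.1]
width: 0.0094
gripper_force: 45.0
```

```bash
python3 - <<'E'
from h import *
s=log(); print(np.round(s["qpos"],1),np.round(s["tcp_rot"],3))
T,R=toolR(3.2); p=np.array([.578,0,.054])+T@np.array([.065,0,.033]); print(p,delta(p,R,s))
E
```

```text
[-1.850e+01  8.100e+00  1.203e+02  1.000e-01  5.160e+01 -9.220e+01] [[-0.959  0.282 -0.   ]
 [ 0.282  0.959  0.001]
 [ 0.     0.001 -1.   ]]
[0.64289865 0.0036284  0.087     ] (array([-0.0904,  0.1809,  0.0638]), array([ 5.0000e-04, -9.0000e-04,  1.2286e+00]))
```

>>> step_arm:
  moves:
    - [-1, -0.006, 0.012, 0, 0, 0, 0.08]
    - [-1, -0.015, 0.03, 0, 0, 0, 0.2]
    - [-1, -0.025, 0.05, 0, 0, 0, 0.34]
    - [-1, -0.035, 0.07, 0, 0, 0, 0.48]
    - [-1, -0.045, 0.09, 0, 0, 0, 0.62]
    - [-1, -0.056, 0.112, 0.005, 0, 0, 0.76]
    - [-1, -0.067, 0.134, 0.015, 0, 0, 0.9]
    - [-1, -0.077, 0.154, 0.03, 0, 0, 1.04]
    - [-1, -0.086, 0.172, 0.045, 0, 0, 1.16]
    - [-1, -0.0904, 0.181, 0.054, 0, 0, 1.229]

```text
time: 14.95
position: [0.6436, 0.0025, 0.0964]
tcp_rot: [[-0.05, 0.999, -0.0], [0.999, 0.05, 0.002], [0.002, -0.0, -1.0]]
force: [-0.5, -0.4, -2.0]
width: 0.0097
gripper_force: 45.0
```

>>> step_arm:
  moves:
    - [-1, 0, 0, 0, 0, 0, 0]
    - [-1, 0, 0, 0, 0, 0, 0]

```text
time: 15.2
position: [0.6432, 0.0018, 0.0975]
tcp_rot: [[-0.055, 0.998, 0.001], [0.998, 0.055, 0.001], [0.001, 0.001, -1.0]]
force: [-0.1, 0.0, -1.6]
width: 0.0095
gripper_force: 45.0
```

```bash
python3 - <<'E'
from h import *
s=log(); print(s["position"])
T,R=toolR(3.2); p=np.array([.578,0,.004])+T@np.array([.065,0,.033]); print(p,delta(p,R,s))
c,Rc=cap("scene"); W=world(c,Rc); I=c["color"]
m=(abs(W[...,0]-.575)<.11)&(abs(W[...,1])<.06)&(W[...,2]>.05)&(W[...,2]<.085)&(I.min(-1)>90)
P=W[m]; P=P[P[:,0]<.62]
A=np.c_[P[:,:2],np.ones(len(P))]; f=np.linalg.lstsq(A,P[:,2],rcond=None)[0]; print(len(P),"slopes",f[:2].round(3),P.mean(0))
for q in("tray","tray_spout"):
  for d in spotter.pinpoint(q,"scene")[:1]:
    u,v=[int(round(x)) for x in d["uv"]]; print(q,d["score"],W[v,u])
cv2.imwrite("pics/s4.png",cv2.resize(I[180:300,200:400][...,::-1],None,fx=4,fy=4))
E
```

```text
[0.64317446 0.00180383 0.0974859 ]
[0.64289865 0.0036284  0.037     ] (array([ 0.0018, -0.0002,  0.0605]), array([ 0.0006, -0.0008, -0.0009]))
1434 slopes [-0.003 -0.022] [ 0.55606285 -0.00313725  0.06957358]
tray 0.66 [ 0.57795852 -0.0016841   0.06776408]
tray_spout 0.63 [ 0.50424188 -0.00490277  0.06674192]
```

View pics/s4.png

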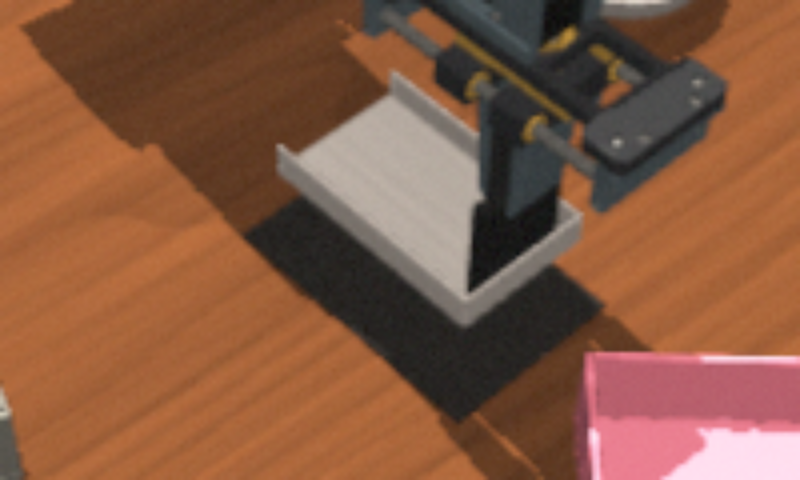

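The empty tray (430,195) hangs level over the mat and lined up with it. Next I lower it gently.

>>> step_arm:
  moves:
    - [-1, 0.001, 0, 0.012, 0, 0, 0]
    - [-1, 0.002, 0, 0.026, 0, 0, 0]
    - [-1, 0.002, 0, 0.04, 0, 0, 0]
    - [-1, 0.002, 0, 0.048, 0, 0, 0]
    - [-1, 0.002, 0, 0.053, 0, 0, 0]
    - [-1, 0.002, 0, 0.056, 0, 0, 0]
    - [-1, 0.002, 0, 0.058, 0, 0, 0]
    - [-1, 0.002, 0, 0.0595, 0, 0, 0]
    - [-1, 0.002, 0, 0.0595, 0, 0, 0]

```text
time: 16.48
position: [0.6432, 0.0044, 0.0377]
tcp_rot: [[-0.054, 0.999, 0.001], [0.999, 0.054, 0.0], [0.0, 0.001, -1.0]]
force: [-0.1, -0.2, -0.7]
width: 0.0094
gripper_force: 45.0
```

>>> step_arm:
  moves:
    - [-1, 0, 0, 0.0004, 0, 0, 0]
    - [-1, 0, 0, 0.0008, 0, 0, 0]
    - [-1, 0, 0, 0.0008, 0, 0, 0]

```text
time: 16.85
position: [0.6434, 0.0045, 0.0372]
tcp_rot: [[-0.054, 0.999, 0.001], [0.999, 0.054, 0.0], [0.0, 0.001, -1.0]]
force: [-2.0, 0.0, 5.0]
width: 0.0092
gripper_force: 45.0
```

>>> step_arm:
  moves:
    - [-0.6, 0, 0, 0, 0, 0, 0]
    - [-0.2, 0, 0, 0, 0, 0, 0]
    - [0.1, 0, 0, 0, 0, 0, 0]
    - [0.1, 0, 0, 0, 0, 0, 0]
    - [0.1, 0, 0, 0, 0, 0, 0]
    - [0.1, 0, 0, 0, 0, 0, 0]

```text
time: 17.6
position: [0.6432, 0.0044, 0.0367]
tcp_rot: [[-0.054, 0.999, 0.0], [0.999, 0.054, 0.0], [0.0, 0.0, -1.0]]
force: [-0.6, -0.5, -0.6]
width: 0.0503
gripper_force: 0.0
```

>>> step_arm:
  moves:
    - [0.1, 0, 0, -0.015, 0, 0, 0]
    - [0.1, 0, 0, -0.035, 0, 0, 0]
    - [0.1, 0, 0, -0.06, 0, 0, 0]
    - [0.1, 0, 0, -0.09, 0, 0, 0]
    - [0.1, 0, 0, -0.13, 0, 0, 0]
    - [0.1, 0, 0, -0.17, 0, 0, 0]
    - [0.1, 0, 0, -0.2, 0, 0, 0]
    - [0.1, 0, 0, -0.2, 0, 0, 0]

```text
time: 18.6
position: [0.6446, 0.0044, 0.241]
tcp_rot: [[-0.054, 0.999, 0.006], [0.999, 0.054, 0.0], [-0.0, 0.006, -1.0]]
force: [-0.0, -0.7, 0.5]
width: 0.0504
gripper_force: 0.0
```

```bash
python3 - <<'E'
from h import *
s=log(); c,R=cap("scene"); I=c["color"][150:350,60:400][...,::-1]; cv2.imwrite("pics/s5.png",cv2.resize(I,None,fx=2.3,fy=2.3,interpolation=cv2.INTER_CUBIC))
W=world(c,R)
for q in("tray","tray_spout","nut0"):
  for d in spotter.pinpoint(q,"scene")[:4]:
    u,v=[int(round(x)) for x in d["uv"]]; print(q,round(d["score"],2),W[v,u].round(3))
P=W[(abs(W[...,0]-.64)<.04)&(abs(W[...,1])<.06)&(W[...,2]>.06)&(W[...,2]<.09)]; print(cv2.minAreaRect((P[:,:2]*1000).astype(np.float32)),P[:,2].max())
E
```

```text
tray 0.74 [0.586 0.    0.01 ]
tray 0.64 [ 0.44  -0.287  0.022]
tray_spout 0.77 [ 0.499 -0.     0.002]
tray_spout 0.32 [ 0.789 -0.226  0.073]
nut0 0.62 [ 0.469 -0.341  0.024]
nut0 0.52 [ 0.475 -0.318  0.021]
nut0 0.46 [ 0.425 -0.291  0.028]
nut0 0.41 [ 0.473 -0.339  0.022]
((644.4442138671875, 4.935739517211914), (12.09030532836914, 62.49399185180664), 3.871948003768921) 0.08373397310427334
```

View pics/s5.png

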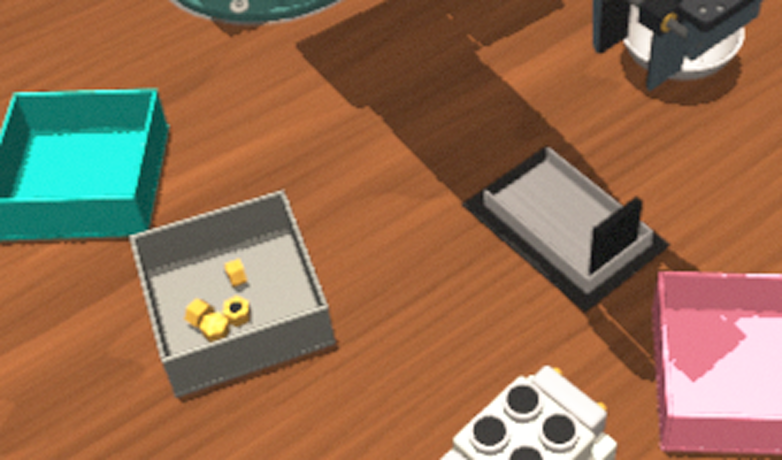

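The tray lies flat and centred on the mat at (570,220), the four nuts are in the grey bin at (195–235, 272–325), and the gripper is clear.

```bash
python3 -c "
from station import ticket
print(ticket.finish_job())"
```

```text
the job is handed in; nothing more can be done
None
```

The job is handed in, with no verdict returned: the last picture showed all four nuts in the grey bin, and the empty tray flat, centred and lined up on its mat with the gripper clear.

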